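# Squeeze-and-turn safety cap off a canister of wood oil

### The job

Open the square canister of wood oil that stands in the bench holder: squeeze both side tabs of its safety cap all the way in without crushing them, keep them squeezed while you turn the cap anticlockwise and feel for the point where it comes free, and lift it off; never wrench the cap against the neck, and never pull the canister up out of its holder. Set the cap down, without dropping it, top up in the flat steel tray, let go of it, and leave the canister standing in the holder and the other things on the bench where they are.

Things in the scene. Friction and masses are not known exactly. Their poses are not given: they have to be found in the camera images.
- cap: White plastic squeeze-and-turn cap on the canister's neck: 51 mm across, 33 mm high, flat top, 65 g. Origin: centre of its underside, z up; tabs at +y and -y. Its inner lugs hook under lugs of the neck (1 mm up-down play). It lifts off only where they pass: 10 to 80 degrees anticlockwise (from above) of its start, hidden and different each time, over a span of about 15 degrees; beyond it hooks again.
- cap_top (a point): Centre of the cap's flat top, on the cap's axis, 33 mm above its underside. The neck reaches 30 mm up into the cap and its lugs end 17 mm up. Neck and cap bear up to 35 N of push, pull or twist between them.
- tab_a (a joint): Rocker tab at the cap's +y side, rad pressed in: 0 at rest, 0.40 at its stop. Ribbed bulge, 23 mm wide, 7 mm high, centre 25 mm above the cap's underside; 62 mm over both bulges at rest, 52 mm pressed. Spring: 4 N to start, 11 N at the stop. Bears 60 N. It pivots 13 mm above the underside and its lower end swings out: keep fingertips above the pivot.
- tab_b (a joint): The same tab at the cap's -y side. Each tab's lower end has a tooth that meets a stop on the neck when the cap is turned anticlockwise; both tabs must be pressed past about 0.33 to pass it. Fingers centred on the cap press both evenly; the cap has 0.5 mm sideways play on the neck.
- canister: Plain square sheet-metal canister with a paper label, 90 by 90 by 128 mm, white plastic neck 34 mm across up to 171 mm (pressed in at any angle, sits fast), 0.6 to 0.9 kg, loose in the holder (2 mm play each side). Origin: centre of its underside, 6 mm above the bench; the cap's underside is at 141 mm in its frame.
- holder: Dark steel square holder screwed to the bench, 106 by 106 mm outside, walls 6 mm thick and 46 mm high, floor 6 mm. Origin: centre of its underside on the bench, z up.
- tray: Flat open steel tray, 150 (x) by 120 (y) mm, walls 2 mm thick and 15 mm high, floor 2 mm, 0.6 kg, loose on the bench, left or right of the holder. Origin: centre of its underside, z up.
- wax_tin: Closed round aluminium wax tin, 85 mm across, 44 mm high, on the other side of the holder from the tray; leave alone. Origin: centre of its underside.
- brush: Brush, 200 mm long, lying across the bench beyond the holder; leave alone. Origin on its underside.
- blank_a: Carved wooden foot blank, eight-sided, 48 mm across, 82 mm high, standing far left; leave alone. Origin: centre of its underside.
- blank_b: The same kind of blank, standing far right; leave alone. Origin: centre of its underside.
Not all that is in view belongs to the job. Leave any orange look-alike of the cap alone. Of the things that look like the holder, take the one that is nearest to the robot's base at the start.

How it is judged:
On the way, in this order (a step that is already met when the one before it is completed fails the run):
1. both side tabs are squeezed in (value of joint each of tab_a, tab_b above 0.33 rad), for 0.2 s.
2. the cap is lifted clear of the neck (z of cap in the frame of canister above 0.173 m and contact force between cap and the fingers above 1 N), for 0.1 s.
At the end, for the whole second after the job is handed in: The cap lies released and still in the tray, top up within 0.1 rad, its underside on the tray's floor (origin within 55 mm along x and 40 mm along y of the tray's centre); the canister stands upright at the bottom of the holder (origin within 6 mm of its axis and no more than 9 mm above the bench) (z of cap in the frame of tray between -0.002 and 0.006 m and x of cap in the frame of tray between -0.055 and 0.055 m and y of cap in the frame of tray between -0.04 and 0.04 m and angle between cap's own z axis and vertical below 0.1 rad and linear speed of cap below 0.02 m/s and horizontal distance between canister and holder below 0.006 m and z of canister in the frame of holder below 0.009 m and angle between canister's own z axis and vertical below 0.05 rad); the robot touches nothing.
It fails at once if a tab is crushed: the fingers press on the cap with more than 140 N in all (contact force between cap and the fingers above 140 N).
It fails at once if the cap is wrenched against the neck with more than 35 N (contact force between cap and canister above 35 N).
It fails at once if the canister is pulled up more than 10 mm in its holder (z of canister in the frame of holder above 0.016 m).
It fails at once if the cap is dropped: it moves faster than 0.6 m/s out of the fingers (linear speed of cap above 0.6 m/s and not (contact force between cap and the fingers above 0.2 N)).
It fails at once if another thing on the bench is moved more than 30 mm (distance of any of wax_tin, brush, blank_a, blank_b from where it was at the start of the episode above 0.03 m).
It also fails if it takes over 64 s, if anything falls off the work surface, if the arm or the gripper's body presses on something with over 40 N, if the wrist force passes 120 N, or if a joint passes its speed limit or range.

### The arm

A 6-joint arm with a two-finger parallel gripper is mounted at the origin on the work surface. World frame = base frame: x ahead of the robot, y to its left, z up, the work surface at z = 0. Lengths are in m, angles in rad, forces in N, time in s.
With the tool pointing down it reaches from about 0.25 to 0.775 m from the base axis. Payload 4 kg.
Tool frame: the origin (TCP) lies at the very end of the fingers, on their centre line; the grasp point (between the pads) lies 19 mm behind it (robot.tcp_to_grasp is the distance from the TCP to the grasp point, in m); y points along the fingers, z is the direction in which the jaws open and shut, and the axes are right-handed (so a half turn about y gives the same grasp; the last joint's range is limited). The gripper opens to 94 mm and grips with 3 to 60 N. Pads are 16 mm wide; open, the fingers measure 119 mm over their backs; the gripper's body (75 mm by 177 mm) begins 78 mm behind the grasp point.
Start: joints at [1.11, 0.087, 1.371, -0, 1.684, -0.103], TCP at [0.193, 0.515, 0.206] pointing down, gripper open.
Joint ranges: [-3.1, 3.1], [-0.76, 2.03], [0.27, 2.55], [-1.08, 4.22], [0.17, 2.65], [-2.57, 2.57]. Speed limits (rad/s): [2.79, 2.79, 3.14, 3.14, 3.14, 3.14].

### API

Orientations are given as a unit quaternion [x, y, z, w].
In Python, from cell import status, cams, ticket, robot gives the robot as it stands.
- The arm moves only by the tool arm_command, never from a script. Its argument "steps" is a list of rows, each a list of 7 numbers: the shift along the world's x, y, z in mm, then the turn, a rotation vector about the world's x, y, z in degrees, then the opening, from 0 (shut) to 1 (fully open). In form: [[dx, dy, dz, rx, ry, rz, jaw], ...]. A call has 1 to 12 rows; each row is the pose to reach, as a shift and turn from the pose commanded when the call began; what a row does not reach only later rows make up. A row lasts 1/10 s, in which the tool goes at most 50 mm and 8.59 degrees, less where a joint would pass 70% of its speed; a pose out of reach is approached as far as the arm can. A call with a gripper value outside its range is refused whole. The fingers move at their own pace and stop on an object; "grip_force" is the grip in N (left out, the last holds). Time passes only in rows, so rows that repeat a pose let the fingers close. It gives the time, the measured TCP pose, the force and the opening at its end, in the units of the state.
- status.sense(): the state, without advancing time (a new reading comes with each control period).
- cams.grab_frame(name): name is "scene" or "side" or "wrist"; returns a dict with "img" (480x640x3 uint8, blue, green, red), "K" (3x3 intrinsics, pixels), "extrinsics" (4x4, takes a point from camera to world coordinates). Camera axes: x right, y up, looking along -z (the intrinsics and any distortion apply to the point x, -y, -z); pixel columns grow to the right and rows downward; lengths in m; the calibration is good to about 2 mm. The wrist camera is an equidistant fisheye: a pixel r from the principal point sees the ray r / f radians off the axis. A picture is of the moment at which its call begins. There is no depth.
- ticket.job_done(): hands the job in, once; it reports no verdict.
The state is a dict: "time": time; "qpos": joint angles; "dq": joint speeds; "effort": joint torques, N m; "tool_pos": TCP position; "tool_rot": TCP orientation; "ft_force": force on the tool from outside, world axes, zero at the start; "ft_torque": the same for the moment, N m; "finger_gap": opening from 0.0 (shut) to 1.0 (fully open).
Only numpy, scipy, OpenCV 4.12 (cv2) and the standard library are available. Lean on these libraries where they do the work, as an engineer would, in place of code of your own. Each camera call takes 0.05 s, during which the arm holds its last target.

## Working session

There is one attempt and no reset: what is moved stays moved. The work goes in short steps, Python scripts to look and compute and a tool call to move; the robot and the scene stay as the last step left them, time stands still between calls to the robot, and variables do not carry over. Pictures are saved under pics/ and viewed, and the job is handed in when it is done.

Besides the shell and the picture viewer there is one more tool, called after "Call:" as a command line: name --pt "numbers of a row" for each row, then --argument value for the rest. arm_command: Moves the arm, as the interface text tells. Its arguments: {"type":"object","properties":{"steps":{"type":"array"},"grip_force":{"type":"number"}},"required":["steps"]}

```bash
mkdir -p pics; ls
python3 - <<'E'
from cell import status, cams, ticket, robot
import cv2
s=status.sense(); print(s); print([a for a in dir(robot) if a[0]!='_'])
for n in ["scene","side","wrist"]:
    f=cams.grab_frame(n); cv2.imwrite(f"pics/{n}0.png",f["img"]); print(n,f["K"],f["extrinsics"])
E
```

```text
pics
{'time': 0.0, 'qpos': array([ 1.10988776e+00,  8.79491657e-02,  1.37224124e+00,  1.22327046e-05,
        1.68360091e+00, -1.03088186e-01]), 'dq': array([-5.09650424e-04, -8.31743474e-05, -2.38070305e-04, -7.78131687e-04,
        1.45556027e-03,  3.51156750e-04]), 'effort': array([-1.01247748e-03, -3.40198588e+01, -3.02425110e+01,  7.17206905e-02,
        3.34200100e-02, -1.81768596e-04]), 'tool_pos': array([0.19237764, 0.5146731 , 0.20431398]), 'tool_rot': array([ 0.69656521, -0.12605468,  0.12561379, -0.69507432]), 'ft_force': array([0.19023592, 0.34513288, 0.40729111]), 'ft_torque': array([ 0.0056903 , -0.03056747,  0.02295911]), 'finger_gap': 0.9987198943031775}
['Unreachable', 'tcp_to_grasp']
scene [[609.71526751   0.         326.20644307]
 [  0.         609.71526751 243.53923684]
 [  0.           0.           1.        ]] [[-0.81481554 -0.38628476  0.43227274  1.08474642]
 [ 0.57971648 -0.54564226  0.60514736  0.74069618]
 [ 0.00210707  0.7436791   0.66853343  0.8952727 ]
 [ 0.          0.          0.          1.        ]]
side [[543.19437842   0.         313.0501209 ]
 [  0.         543.19437842 235.9956373 ]
 [  0.           0.           1.        ]] [[ 0.99240588  0.05429734 -0.11037376  0.47687704]
 [-0.12171667  0.56307    -0.81739662 -0.83285776]
 [ 0.01776569  0.82462354  0.56540287  0.73563467]
 [ 0.          0.          0.          1.        ]]
wrist [[371.64829954   0.         319.33552702]
 [  0.         371.64829954 243.21018503]
 [  0.           0.           1.        ]] [[ 3.50229180e-01 -9.00725626e-01 -2.56968614e-01  1.17542474e-01]
 [ 9.36663585e-01  3.36521233e-01  9.70298310e-02  5.42752313e-01]
 [-9.21860509e-04 -2.74675821e-01  9.61536449e-01  3.84028182e-01]
 [ 0.00000000e+00  0.00000000e+00  0.00000000e+00  1.00000000e+00]]
```

View pics/scene0.png

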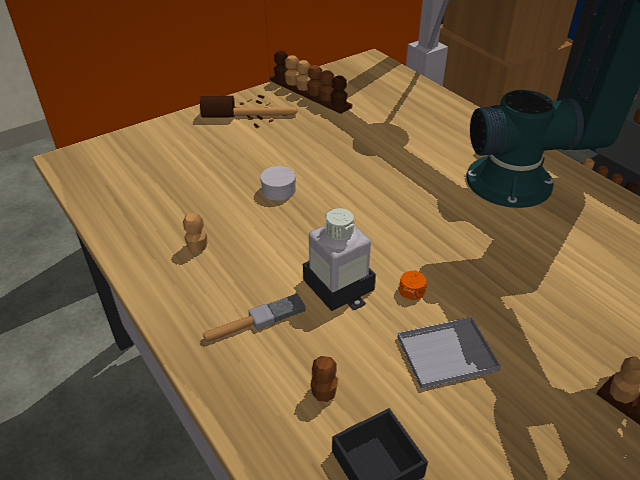

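View pics/side0.png

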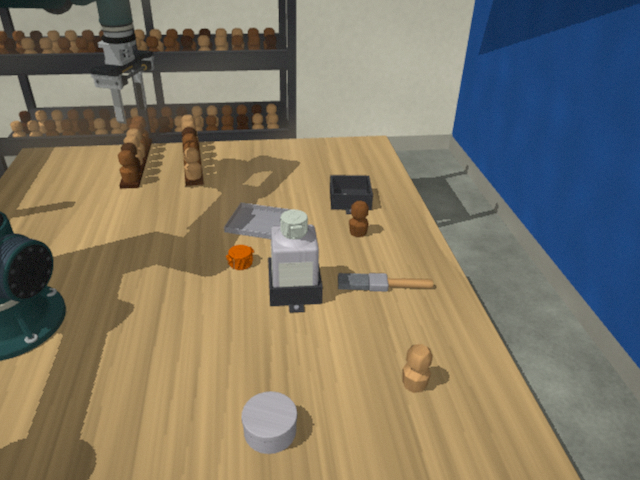

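View pics/wrist0.png

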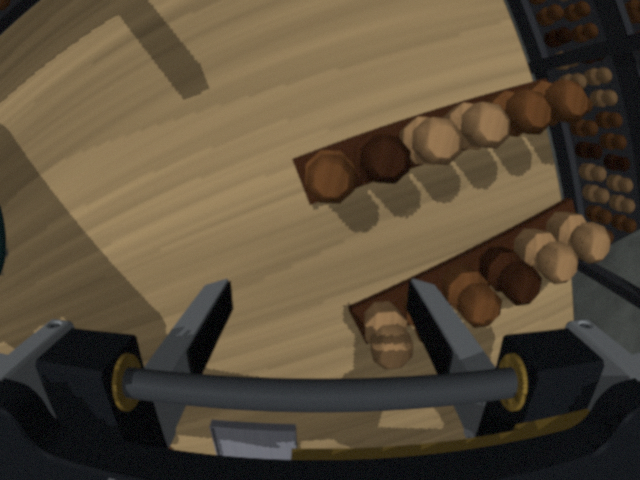

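Candidates: the white cap on the canister is at scene (340,222) / side (294,222), and the orange look-alike is at (413,285) / (240,257), which I leave alone. The holder with the canister is at scene (340,280). The empty dark box at (378,455) is farther from the base, so I leave that too. Next, a close crop to check the choice.

```bash
cat > h.py <<'E'
import numpy as np, cv2
from cell import status, cams, robot
def ray(f,uv,fish=False):
    K=np.array(f["K"]);E=np.array(f["extrinsics"])
    x=(uv[0]-K[0,2])/K[0,0]; y=(uv[1]-K[1,2])/K[1,1]
    if fish:
        r=np.hypot(x,y); d=np.array([np.sin(r)*x/max(r,1e-9),-np.sin(r)*y/max(r,1e-9),-np.cos(r)])
    else: d=np.array([x,-y,-1.])
    d=E[:3,:3]@d; return E[:3,3],d/np.linalg.norm(d)
def plane(f,uv,z,fish=False):
    o,d=ray(f,uv,fish); return o+d*(z-o[2])/d[2]
def two(f1,u1,f2,u2,fish1=False,fish2=False):
    o1,d1=ray(f1,u1,fish1);o2,d2=ray(f2,u2,fish2)
    A=np.stack([d1,-d2],1);t=np.linalg.lstsq(A,o2-o1,rcond=None)[0]
    p,q=o1+t[0]*d1,o2+t[1]*d2
    return (p+q)/2,np.linalg.norm(p-q)
def proj(f,P,fish=False):
    K=np.array(f["K"]);E=np.array(f["extrinsics"]);p=E[:3,:3].T@(np.asarray(P)-E[:3,3])
    x,y,z=p[0],-p[1],-p[2]
    if fish:
        r=np.hypot(x,y);th=np.arctan2(r,z);x,y,z=th*x/max(r,1e-9),th*y/max(r,1e-9),1
    return np.array([K[0,0]*x/z+K[0,2],K[1,1]*y/z+K[1,2]])
E
python3 - <<'E'
import cv2,numpy as np
a=cv2.imread("pics/scene0.png")[195:315,290:390]; b=cv2.imread("pics/side0.png")[200:320,244:344]
cv2.imwrite("pics/crop1.png",np.hstack([cv2.resize(a,(400,480),interpolation=2),cv2.resize(b,(400,480),interpolation=2)]))
a=cv2.imread("pics/scene0.png")[305:400,385:510]; b=cv2.imread("pics/side0.png")[195:250,215:300]
cv2.imwrite("pics/crop2.png",np.hstack([cv2.resize(a,(400,304),interpolation=2),cv2.resize(b,(400,304),interpolation=2)]))
E
```

```text
(no output)
```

View pics/crop1.png

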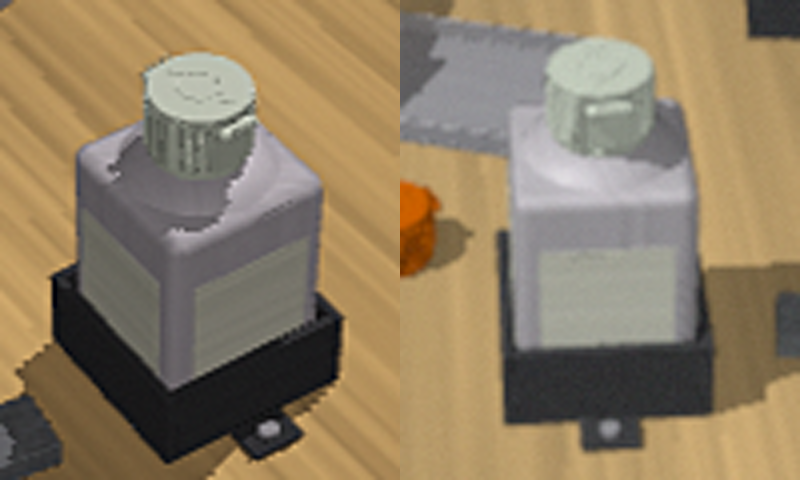

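View pics/crop2.png

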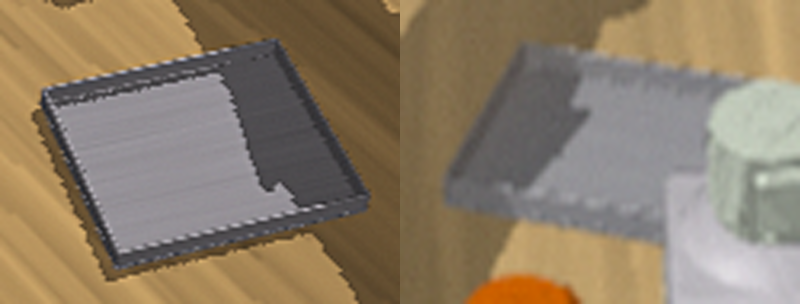

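The crop shows the white cap on the canister, with one tab at scene (349,227) / side (296,227). The tray rim corners are in crop 2. I'll measure these next.

Run:
```python
from h import *
F={n:cams.grab_frame(n) for n in["scene","side"]}
sc,sd=F["scene"],F["side"]
print("captop",plane(sc,(340,217),.18),plane(sd,(294,217),.18),two(sc,(340,217),sd,(294,217)))
print("tab",plane(sc,(349.2,227),.172),plane(sd,(296.5,227),.172),two(sc,(349.2,227),sd,(296.5,227)))
c=np.array([(42,92),(278,40),(370,200),(118,268)])/3.2+[385,305]
P=[plane(sc,u,.015) for u in c]; print("tray",P,np.mean(P,0))
for i in range(4):print(np.linalg.norm(P[i]-P[i-1]))
# canister top corners z=.134 scene: left(78,158) front(175,232)right(322,190) /4
for u in [(78,158),(170,235),(322,188)]: print("can",plane(sc,np.array(u)/4+[290,195],.130))
for u in [(52,280),(165,408),(343,318)]: print("hold",plane(sc,np.array(u)/4+[290,195],.046))
for n,u in dict(tin=(278,175),blA=(194,222),blB=(323,365),orange=(413,280)).items(): print(n,plane(sc,u,.04))
for u in [(204,338),(300,300)]: print("brush",plane(sc,u,.015))
```

```text
captop [0.55904872 0.04828631 0.18      ] [0.55700549 0.03738878 0.18      ] (array([0.55694985, 0.04439227, 0.17594971]), np.float64(0.0015357621256178577))
tab [0.55649577 0.07342439 0.172     ] [0.55957813 0.01463337 0.172     ] (array([0.55369301, 0.05453749, 0.15148083]), np.float64(0.021441706547838064))
tray [array([0.55178628, 0.22492073, 0.015     ]), array([0.41130292, 0.275789  , 0.015     ]), array([0.45411347, 0.38780767, 0.015     ]), array([0.59726462, 0.34057321, 0.015     ])] [0.50361682 0.30727265 0.015     ]
0.12427299511103168
0.14940935727587606
0.11992050138200962
0.15074264615959374
can [0.60098743 0.00852733 0.13      ]
can [0.59677429 0.0776225  0.13      ]
can [0.51932978 0.09264499 0.13      ]
hold [ 0.61088786 -0.00249756  0.046     ]
hold [0.61579997 0.10117549 0.046     ]
hold [0.50880264 0.10285156 0.046     ]
tin [ 0.48356748 -0.30053603  0.04      ]
blA [ 0.72646586 -0.2575032   0.04      ]
blB [0.71712714 0.21760058 0.04      ]
orange [0.45453158 0.15268409 0.04      ]
brush [0.85000725 0.02584734 0.015     ]
brush [0.65328153 0.04895731 0.015     ]
```

Run:
```python
from h import *
from scipy.spatial.transform import Rotation as R
s=status.sense(); M=R.from_quat(s["tool_rot"]).as_matrix(); print(M.round(3)); print(s["tool_pos"],s["qpos"].round(3))
print("jaw yaw",np.degrees(np.arctan2(M[1,2],M[0,2])))
```

```text
[[ 0.937 -0.     0.35 ]
 [-0.35  -0.001  0.937]
 [-0.    -1.    -0.001]]
[0.19251098 0.51494724 0.20493313] [ 1.11   0.088  1.371 -0.     1.684 -0.103]
jaw yaw 69.50003441367504
```

Call:
arm_command --pt "0 0 50 0 0 -8 1" --pt "40 -40 95 0 0 -16 1" --pt "75 -80 95 0 0 -24 1" --pt "110 -120 95 0 0 -32 1" --pt "140 -160 95 0 0 -40 1" --pt "170 -200 95 0 0 -48 1" --pt "200 -240 95 0 0 -56 1" --pt "230 -280 95 0 0 -64 1" --pt "260 -320 95 0 0 -72 1" --pt "290 -360 95 0 0 -80 1" --pt "325 -415 95 0 0 -88 1" --pt "365 -471 95 0 0 -96 1"

```text
time: 1.45
tool_pos: [0.5249, 0.0904, 0.3005]
tool_rot: [-0.37, 0.602, -0.602, 0.37]
ft_force: [-0.2, 1.7, -0.4]
finger_gap: 1.003
```

Call:
arm_command --pt "0 0 0 0 0 -8 1" --pt "0 0 0 0 0 -16 1" --pt "0 0 0 0 0 -24 1" --pt "0 0 0 0 0 -32 1" --pt "0 0 0 0 0 -40 1" --pt "0 0 0 0 0 -48 1" --pt "0 0 0 0 0 -56 1" --pt "0 0 0 0 0 -60 1" --pt "0 0 0 0 0 -60 1" --pt "0 0 0 0 0 -60 1"

```text
time: 2.45
tool_pos: [0.5241, 0.0923, 0.3004]
tool_rot: [0.022, -0.707, 0.707, -0.022]
ft_force: [0.2, 0.1, -0.5]
finger_gap: 0.997
```

Run:
```python
from h import *
s=status.sense(); print(s["time"],s["tool_pos"],s["qpos"].round(3),s["ft_force"])
f=cams.grab_frame("wrist"); cv2.imwrite("pics/w1.png",f["img"])
print(proj(f,[.558,.044,.18],True))
```

```text
2.45 [0.52406657 0.09229575 0.30038114] [ 0.068  0.049  1.225 -0.     1.868  1.576] [ 0.20625682  0.14728937 -0.53282102]
[380.34416959 200.88091558]
```

View pics/w1.png

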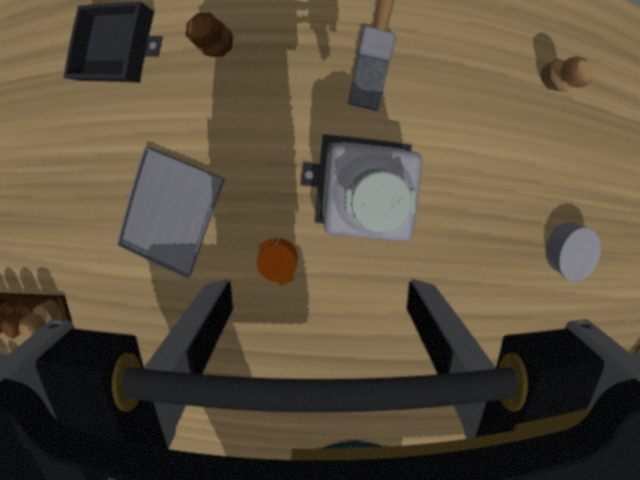

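The wrist view shows the cap top at about (383,201), predicted (380,201). One tab shows at (348,200), pointing left, which is +y.

Run:
```python
from h import *
f=cams.grab_frame("wrist"); im=f["img"]
cv2.imwrite("pics/w1c.png",cv2.resize(im[140:260,310:440],(780,720)[:2] if 0 else (650,600),interpolation=cv2.INTER_CUBIC))
hsv=cv2.cvtColor(im,cv2.COLOR_BGR2HSV); print(hsv[201,383],hsv[230,350])
b=im.astype(int); m=((b[:,:,1]-b[:,:,0]>4)&(b[:,:,1]-b[:,:,2]>4)&(b[:,:,1]>110)).astype(np.uint8)
m[:140]=0;m[260:]=0;m[:,:310]=0;m[:,440:]=0
n,l,st,c=cv2.connectedComponentsWithStats(m); k=1+np.argmax(st[1:,4]); print(st[k],c[k])
```

```text
[ 60  12 155] [120  14 145]
[ 346  172   70   59 2733] [380.96084888 201.29015734]
```

View pics/w1c.png

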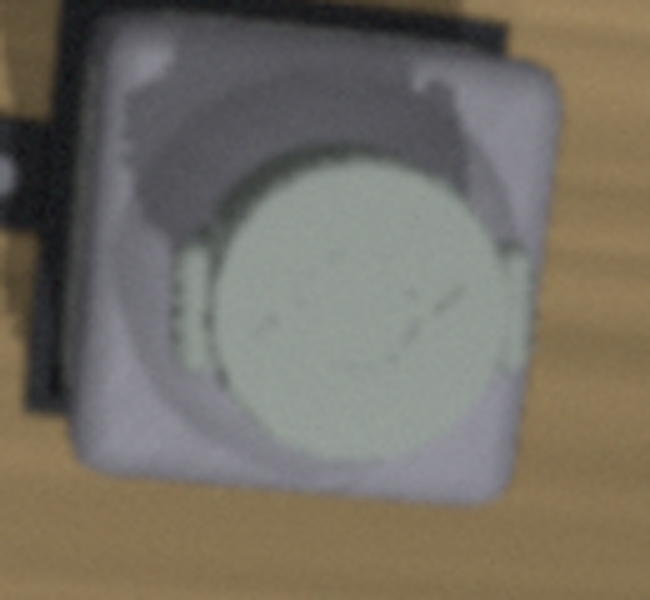

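Both tabs are visible: left bulge at (348,201.4), right at (413,201.6), and the top centre at (382.2,201.6).

Run:
```python
from h import *
f=cams.grab_frame("wrist")
a=plane(f,(348,201.4),.172,True);b=plane(f,(413,201.6),.172,True);c=plane(f,(382.2,201.6),.18,True)
print(a,b,c,(a+b)/2,np.linalg.norm(a-b),np.degrees(np.arctan2(*(a-b)[1::-1])))
s=cams.grab_frame("scene"); sd=cams.grab_frame("side")
print(two(s,(340,217),f,(382.2,201.6),False,True),two(sd,(294,217),f,(382.2,201.6),False,True))
# tray corners from wrist
P=[plane(f,u,.015,True) for u in [(148,144),(223,180),(190,276),(119,243)]];print(P,np.mean(P,0))
st=status.sense();print(st["tool_pos"])
```

```text
[0.55437205 0.06996698 0.172     ] [0.55838597 0.01400427 0.172     ] [0.55751812 0.04236455 0.18      ] [0.55637901 0.04198562 0.172     ] 0.056106477901121485 94.10250786530857
(array([0.5556949 , 0.0419786 , 0.17416719]), np.float64(0.0022866057443609246)) (array([0.55725046, 0.04183112, 0.1772012 ]), np.float64(0.00033013614721393025))
[array([0.5944646 , 0.32473495, 0.015     ]), array([0.54817611, 0.21738581, 0.015     ]), array([0.41311109, 0.26638967, 0.015     ]), array([0.45418677, 0.37773524, 0.015     ])] [0.50248464 0.29656142 0.015     ]
[0.52411474 0.0922687  0.30049476]
```

Call:
arm_command --pt "33 -50 0 0 0 0 1" --pt "33 -50 -30 0 0 0 1" --pt "33 -50 -60 0 0 0 1" --pt "33 -50 -80 0 0 0 1" --pt "33 -50 -80 0 0 0 1" --pt "33 -50 -80 0 0 0 1"

```text
time: 3.3
tool_pos: [0.5572, 0.0423, 0.2208]
tool_rot: [0.022, -0.707, 0.707, -0.022]
ft_force: [-0.0, 0.2, 0.3]
finger_gap: 0.998
```

Run:
```python
from h import *
s=status.sense(); print(s["time"],s["tool_pos"],s["qpos"].round(3),s["ft_force"])
f=cams.grab_frame("wrist"); cv2.imwrite("pics/w2.png",f["img"])
print(proj(f,[.557,.0425,.18],True), proj(f,s["tool_pos"],True))
for n in("scene","side"):
  g=cams.grab_frame(n); u,v=proj(g,[.557,.042,.19]).astype(int); cv2.imwrite(f"pics/{n}2.png",cv2.resize(g["img"][v-60:v+60,u-60:u+60],(600,600),interpolation=2)); print(n,u,v,proj(g,s["tool_pos"]))
```

```text
3.3 [0.55715099 0.04232656 0.22084264] [-0.026  0.104  1.322 -0.     1.715  1.484] [-0.0490857   0.17162797  0.32272102]
[318.79311623 269.70595886] [318.98425038 295.83700401]
scene 338 210 [339.27765995 197.43119152]
side 293 211 [293.78664991 197.13301305]
```

View pics/w2.png

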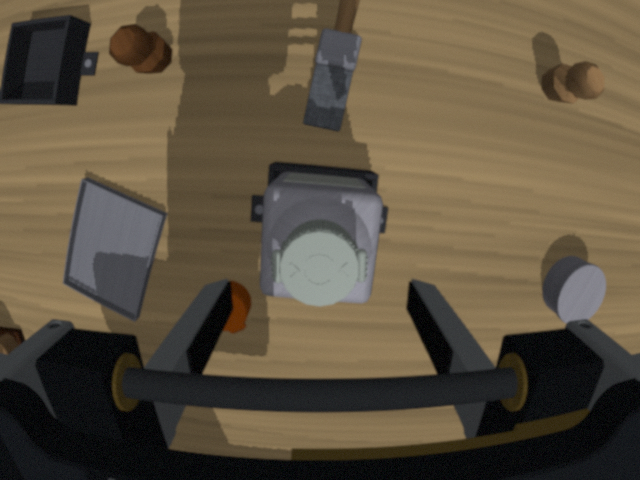

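View pics/scene2.png

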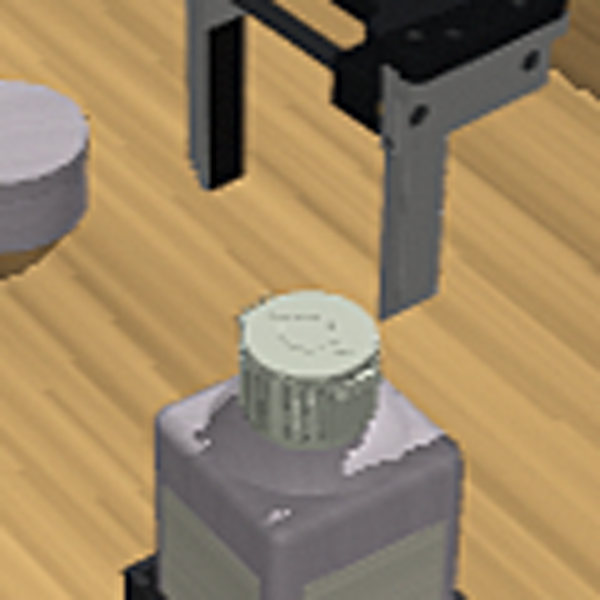

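View pics/side2.png

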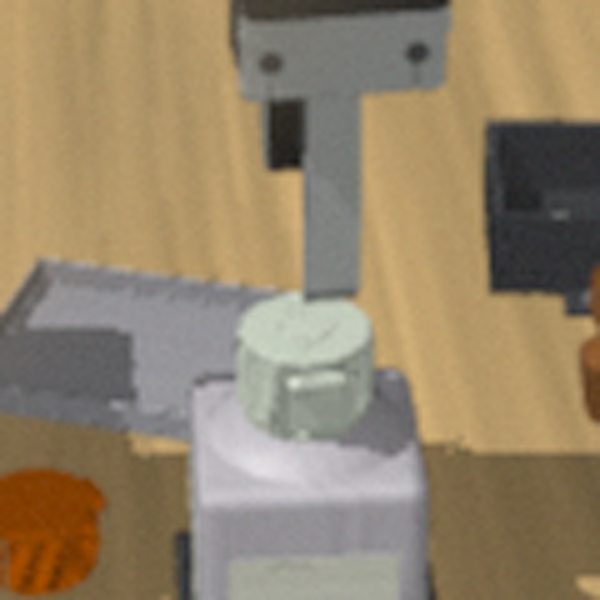

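Cap is at (320,267) in the wrist view, predicted (318.8,269.7); fingers straddle it. I'll refine the centre with a mask.

Run:
```python
from h import *
f=cams.grab_frame("wrist"); im=f["img"]
cv2.imwrite("pics/w2c.png",cv2.resize(im[205:325,255:385],(780,720)[:2] if 0 else (650,600),interpolation=cv2.INTER_CUBIC))
```

```text
(no output)
```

View pics/w2c.png

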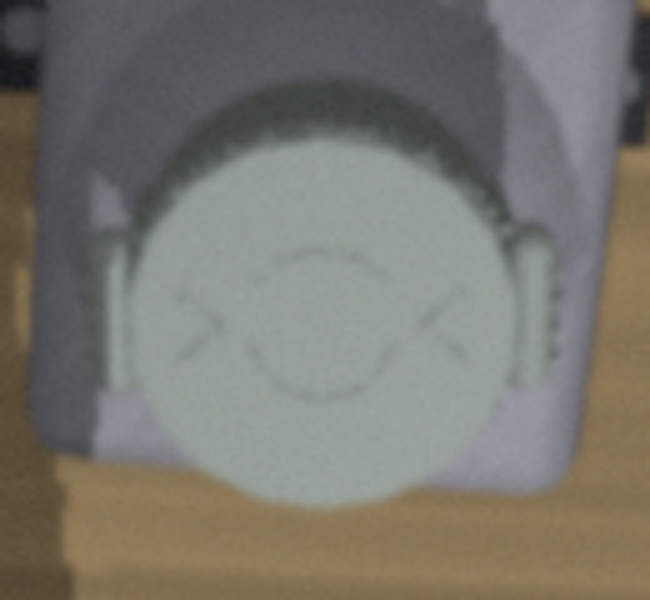

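Call:
arm_command --pt "0 -0.5 -20 0 0 0 1" --pt "0 -0.5 -40 0 0 0 1" --pt "0 -0.5 -52 0 0 0 1" --pt "0 -0.5 -56 0 0 0 1" --pt "0 -0.5 -56 0 0 0 1" --pt "0 -0.5 -56 0 0 0 1" --grip_force 28

```text
time: 4.1
tool_pos: [0.5578, 0.0418, 0.1657]
tool_rot: [0.021, -0.707, 0.707, -0.022]
ft_force: [0.8, -0.3, -0.8]
finger_gap: 0.997
```

Call:
arm_command --pt "0 0 0 0 0 0 0.7" --pt "0 0 0 0 0 0 0.6" --pt "0 0 0 0 0 0 0.5" --pt "0 0 0 0 0 0 0.4" --pt "0 0 0 0 0 0 0.3" --pt "0 0 0 0 0 0 0.3" --pt "0 0 0 0 0 0 0.3" --pt "0 0 0 0 0 0 0.3"

```text
time: 4.9
tool_pos: [0.5573, 0.042, 0.1658]
tool_rot: [-0.021, 0.707, -0.707, 0.022]
ft_force: [-2.5, 0.6, 4.9]
finger_gap: 0.54
```

Run:
```python
from h import *
s=status.sense(); print(s["time"],s["tool_pos"],s["ft_force"],s["ft_torque"],s["finger_gap"]*94)
for n in("scene","side"):
  g=cams.grab_frame(n); u,v=proj(g,[.557,.042,.17]).astype(int); cv2.imwrite(f"pics/{n}3.png",cv2.resize(g["img"][v-30:v+30,u-40:u+40],(800,600),interpolation=2))
```

```text
4.9 [0.55729158 0.04200518 0.1658319 ] [-2.51772887  0.62378209  4.94499147] [ 0.16925228  0.46416671 -0.04251713] 50.7388059485593
```

View pics/side3.png

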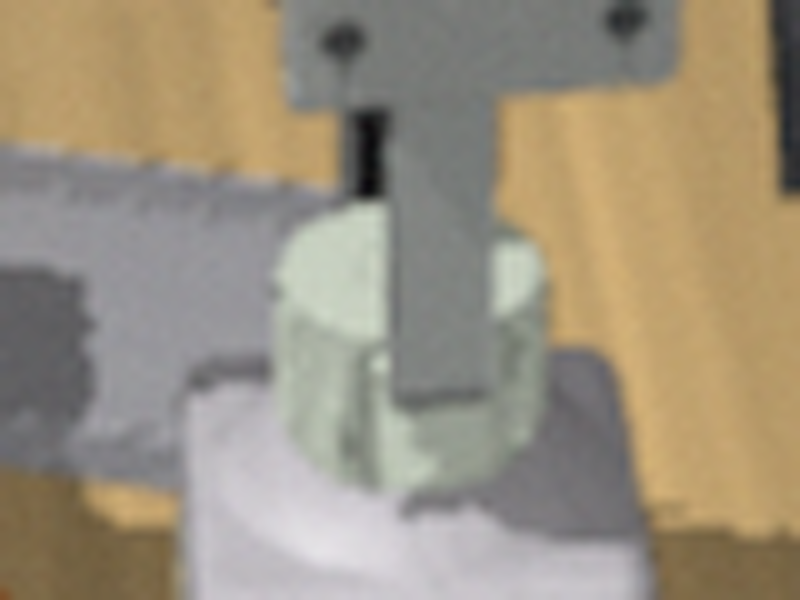

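View pics/scene3.png

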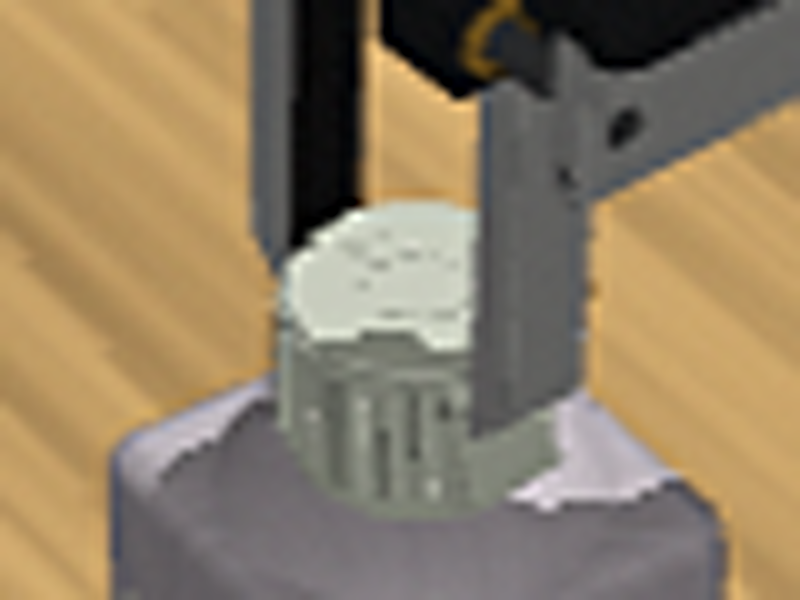

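Gap reads 50.7 mm (52 expected when pressed), so the fingers have the tabs fully in. I'll turn in small steps with force readings.

Call:
arm_command --pt "0 0 0.5 0 0 0 0.3" --pt "0 0 0.5 0 0 0 0.3" --pt "0 0 0.5 0 0 0 0.3" --pt "0 0 0.5 0 0 2 0.3" --pt "0 0 0.5 0 0 4 0.3" --pt "0 0 0.5 0 0 6 0.3" --pt "0 0 0.5 0 0 8 0.3" --pt "0 0 0.5 0 0 8 0.3"

```text
time: 5.8
tool_pos: [0.5577, 0.0423, 0.1659]
tool_rot: [-0.07, 0.704, -0.703, 0.072]
ft_force: [-0.1, 1.9, 5.3]
finger_gap: 0.538
```

```bash
cat > st.py <<'E'
from h import *
from scipy.spatial.transform import Rotation as R
s=status.sense(); M=R.from_quat(s["tool_rot"]).as_matrix()
print(round(s["time"],2),s["tool_pos"].round(4),"F",s["ft_force"].round(2),"T",s["ft_torque"].round(3),"gap",round(s["finger_gap"]*94,2),"yaw",np.degrees(np.arctan2(M[1,2],M[0,2])).round(2),"j6",s["qpos"][5].round(2))
E
python3 st.py
```

```text
5.8 [0.5577 0.0423 0.1659] F [-0.13  1.94  5.34] T [0.298 0.298 0.037] gap 50.58 yaw -78.45 j6 1.34
```

Call:
arm_command --pt "0 0 1 0 0 0 0.3" --pt "0 0 2 0 0 0 0.3" --pt "0 0 2 0 0 0 0.3" --pt "0 0 2 0 0 0 0.3"

```text
time: 6.2
tool_pos: [0.557, 0.0419, 0.1662]
tool_rot: [-0.071, 0.704, -0.703, 0.071]
ft_force: [0.4, 1.0, -1.6]
finger_gap: 0.54
```

```bash
python3 st.py
```

```text
6.2 [0.557  0.0419 0.1662] F [ 0.4   0.99 -1.63] T [ 0.223 -0.055  0.046] gap 50.79 yaw -78.5 j6 1.34
```

Still hooked: the z force went from +5.3 to -1.6 N with hardly any rise. I'll keep a gentle upward pull and turn on, watching for z to jump.

Call:
arm_command --pt "0 0 0.7 0 0 0 0.3" --pt "0 0 0.7 0 0 2 0.3" --pt "0 0 0.7 0 0 4 0.3" --pt "0 0 0.7 0 0 6 0.3" --pt "0 0 0.7 0 0 6 0.3"

```text
time: 6.7
tool_pos: [0.5569, 0.0418, 0.1672]
tool_rot: [-0.108, 0.699, -0.699, 0.107]
ft_force: [1.4, 0.9, -2.3]
finger_gap: 0.537
```

```bash
python3 st.py
```

```text
6.7 [0.5569 0.0418 0.1672] F [ 1.41  0.9  -2.25] T [0.171 0.083 0.053] gap 50.47 yaw -72.51 j6 1.24
```

Call:
arm_command --pt "0 0 0.5 0 0 2 0.3" --pt "0 0 0.5 0 0 4 0.3" --pt "0 0 0.5 0 0 6 0.3" --pt "0 0 0.5 0 0 6 0.3"

```text
time: 7.1
tool_pos: [0.5566, 0.0417, 0.1675]
tool_rot: [-0.144, 0.692, -0.692, 0.143]
ft_force: [-0.6, 1.9, -2.8]
finger_gap: 0.543
```

```bash
python3 st.py
```

```text
7.1 [0.5566 0.0417 0.1675] F [-0.57  1.87 -2.78] T [ 0.074  0.148 -0.004] gap 51.01 yaw -66.55 j6 1.13
```

Call:
arm_command --pt "0 0 1 0 0 0 0.3" --pt "0 0 1 0 0 0 0.3" --pt "0 0 1 0 0 0 0.3"

```text
time: 7.4
tool_pos: [0.5567, 0.0416, 0.1685]
tool_rot: [0.144, -0.692, 0.692, -0.143]
ft_force: [-0.3, 0.5, -6.0]
finger_gap: 0.541
```

```bash
python3 st.py;  python3 - <<'E'
from h import *
for n in("scene","side"):
  g=cams.grab_frame(n); u,v=proj(g,[.557,.042,.17]).astype(int); cv2.imwrite(f"pics/{n}4.png",cv2.resize(g["img"][v-30:v+30,u-40:u+40],(800,600),interpolation=2))
E
```

```text
7.4 [0.5567 0.0416 0.1685] F [-0.33  0.52 -5.96] T [ 0.027  0.207 -0.063] gap 50.88 yaw -66.54 j6 1.13
```

View pics/side4.png

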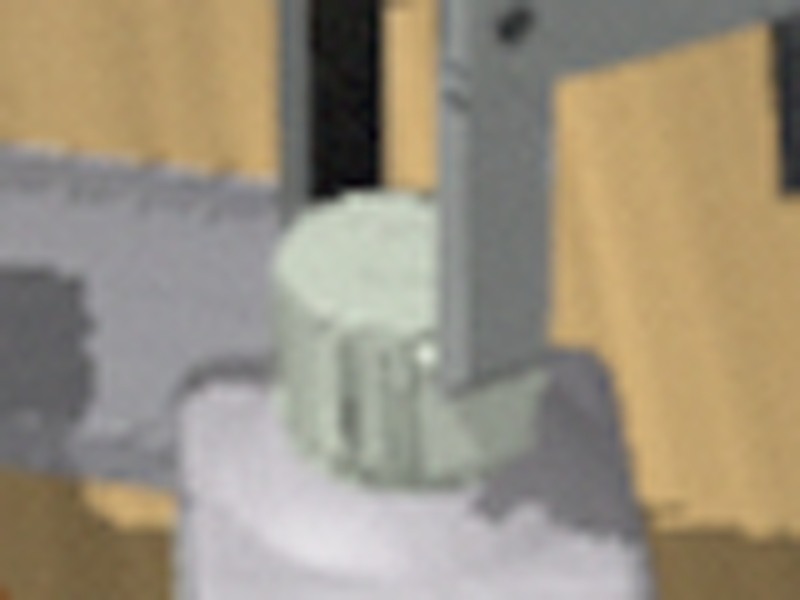

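View pics/scene4.png

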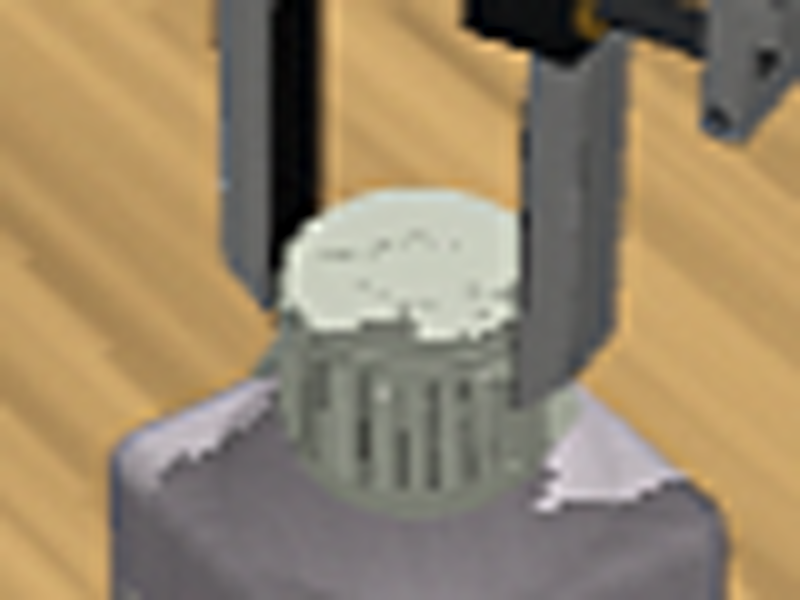

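Cap turns with the fingers and is still hooked at about 20°. I'll ease the pull and turn further.

Call:
arm_command --pt "0 0 -1 0 0 0 0.3" --pt "0 0 -1 0 0 2 0.3" --pt "0 0 -1 0 0 4 0.3" --pt "0 0 -1 0 0 6 0.3" --pt "0 0 -1 0 0 6 0.3"

```text
time: 8.0
tool_pos: [0.5573, 0.0421, 0.1693]
tool_rot: [-0.18, 0.684, -0.684, 0.181]
ft_force: [-1.8, 0.8, 0.4]
finger_gap: 0.537
```

```bash
python3 st.py
```

```text
8.0 [0.5573 0.0421 0.1693] F [-1.77  0.84  0.36] T [ 0.216  0.364 -0.037] gap 50.46 yaw -60.49 j6 1.03
```

Call:
arm_command --pt "0 0 1 0 0 0 0.3" --pt "0 0 1 0 0 0 0.3" --pt "0 0 1 0 0 0 0.3"

```text
time: 8.3
tool_pos: [0.5572, 0.042, 0.1698]
tool_rot: [-0.18, 0.684, -0.684, 0.18]
ft_force: [-1.4, 1.5, 1.1]
finger_gap: 0.54
```

```bash
python3 st.py
```

```text
8.3 [0.5572 0.042  0.1698] F [-1.36  1.54  1.11] T [ 0.306  0.414 -0.033] gap 50.76 yaw -60.51 j6 1.03
```

Force dropped to about 0 while z went up, at about 26° of turn, so it looks free. I'll lift slowly and check.

Call:
arm_command --pt "0 0 1 0 0 0 0.3" --pt "0 0 2 0 0 0 0.3" --pt "0 0 3 0 0 0 0.3" --pt "0 0 3 0 0 0 0.3"

```text
time: 8.7
tool_pos: [0.5572, 0.0417, 0.1723]
tool_rot: [0.18, -0.684, 0.684, -0.18]
ft_force: [-1.2, 0.8, -1.0]
finger_gap: 0.538
```

```bash
python3 st.py;  python3 - <<'E'
from h import *
for n in("scene","side"):
  g=cams.grab_frame(n); u,v=proj(g,[.557,.042,.17]).astype(int); cv2.imwrite(f"pics/{n}5.png",cv2.resize(g["img"][v-30:v+30,u-40:u+40],(800,600),interpolation=2))
E
```

```text
8.7 [0.5572 0.0417 0.1723] F [-1.17  0.76 -0.99] T [ 0.252  0.321 -0.009] gap 50.53 yaw -60.5 j6 1.03
```

View pics/side5.png

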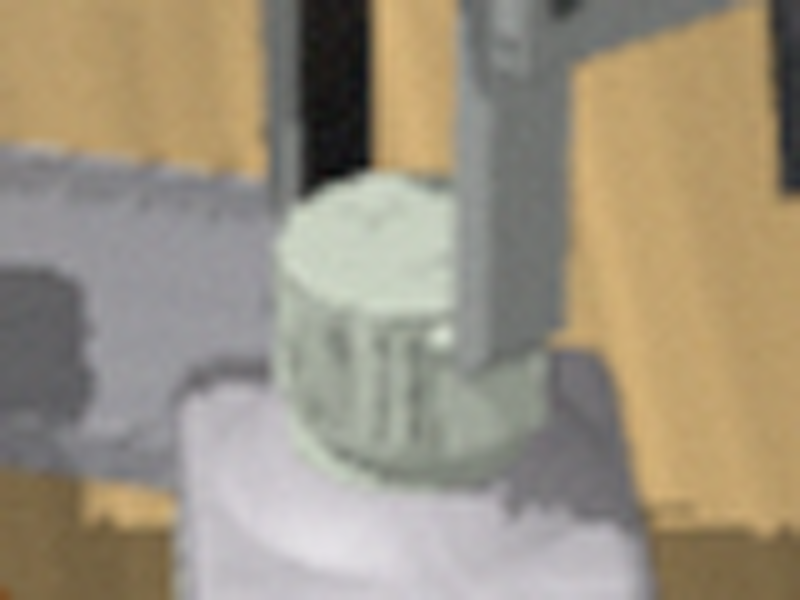

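View pics/scene5.png

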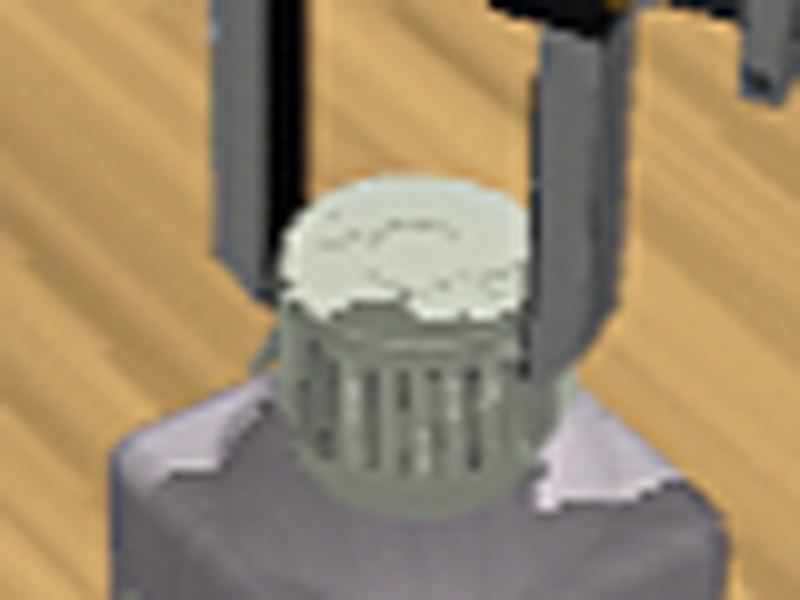

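The cap is rising with no canister weight on it and the canister has not moved. I'll lift on, a few degrees further into the window.

Call:
arm_command --pt "0 0 1 0 0 2 0.3" --pt "0 0 3 0 0 2 0.3" --pt "0 0 5 0 0 2 0.3" --pt "0 0 7 0 0 2 0.3" --pt "0 0 8 0 0 2 0.3"

```text
time: 9.3
tool_pos: [0.5575, 0.0416, 0.1808]
tool_rot: [0.191, -0.68, 0.681, -0.192]
ft_force: [-0.3, -0.2, 0.1]
finger_gap: 0.541
```

```bash
python3 st.py
```

```text
9.3 [0.5575 0.0416 0.1808] F [-0.28 -0.16  0.12] T [-0.025  0.144 -0.023] gap 50.83 yaw -58.53 j6 0.99
```

Call:
arm_command --pt "0 0 3 0 0 0 0.3" --pt "0 0 6 0 0 0 0.3" --pt "0 0 9 0 0 0 0.3" --pt "0 0 13 0 0 0 0.3" --pt "0 0 17 0 0 0 0.3" --pt "0 0 21 0 0 0 0.3" --pt "0 0 26 0 0 0 0.3" --pt "0 0 31 0 0 0 0.3" --pt "0 0 36 0 0 0 0.3" --pt "0 0 40 0 0 0 0.3" --pt "0 0 40 0 0 0 0.3"

```text
time: 10.4
tool_pos: [0.5575, 0.0418, 0.2212]
tool_rot: [0.191, -0.68, 0.681, -0.192]
ft_force: [0.0, -1.2, -0.4]
finger_gap: 0.536
```

```bash
python3 st.py;  python3 - <<'E'
from h import *
for n in("scene","side"):
  g=cams.grab_frame(n); u,v=proj(g,[.557,.042,.18]).astype(int); cv2.imwrite(f"pics/{n}6.png",cv2.resize(g["img"][v-60:v+60,u-80:u+80],(800,600),interpolation=2))
E
```

```text
10.4 [0.5575 0.0418 0.2212] F [ 0.   -1.17 -0.4 ] T [-0.065  0.096  0.014] gap 50.36 yaw -58.5 j6 0.99
```

View pics/side6.png

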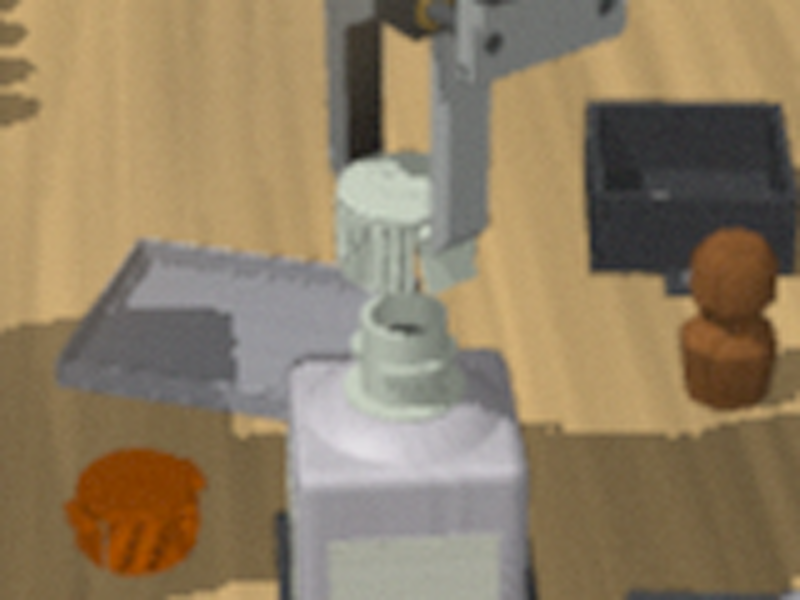

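View pics/scene6.png

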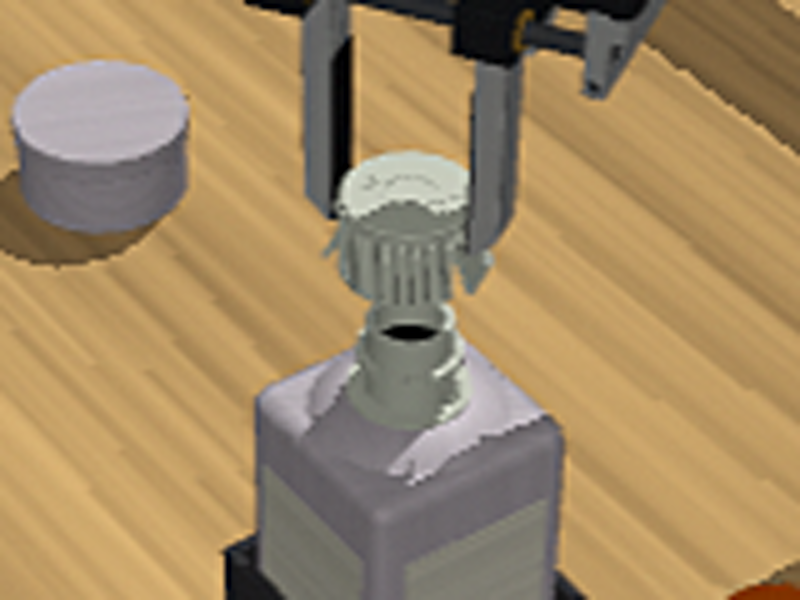

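Cap is off and held. The canister is standing in the holder with the neck bare at scene crop (410,350). Next, over to the tray.

Call:
arm_command --pt "0 8 10 0 0 0 0.3" --pt "-3 25 10 0 0 0 0.3" --pt "-8 50 10 0 0 0 0.3" --pt "-14 78 10 0 0 0 0.3" --pt "-21 108 10 0 0 0 0.3" --pt "-28 138 10 0 0 0 0.3" --pt "-35 168 5 0 0 0 0.3" --pt "-42 198 0 0 0 0 0.3" --pt "-48 225 -5 0 0 0 0.3" --pt "-52 246 -10 0 0 0 0.3" --pt "-54 260 -15 0 0 0 0.3" --pt "-54 260 -20 0 0 0 0.3"

```text
time: 11.7
tool_pos: [0.5026, 0.3036, 0.2001]
tool_rot: [-0.193, 0.68, -0.68, 0.193]
ft_force: [-0.9, 0.5, -1.5]
finger_gap: 0.538
```

Call:
arm_command --pt "0 0 -20 0 0 0 0.3" --pt "0 0 -45 0 0 0 0.3" --pt "0 0 -70 0 0 0 0.3" --pt "0 0 -95 0 0 0 0.3" --pt "0 0 -115 0 0 0 0.3" --pt "0 0 -130 0 0 0 0.3" --pt "0 0 -130 0 0 0 0.3" --pt "0 0 -130 0 0 0 0.3"

```text
time: 12.5
tool_pos: [0.5036, 0.3015, 0.0707]
tool_rot: [0.192, -0.681, 0.681, -0.192]
ft_force: [0.2, -0.4, -1.0]
finger_gap: 0.541
```

```bash
python3 st.py;  python3 - <<'E'
from h import *
s=status.sense(); P=s["tool_pos"]+[0,0,-.02]
for n in("scene","side"):
  g=cams.grab_frame(n); u,v=proj(g,P).astype(int);print(n,u,v); cv2.imwrite(f"pics/{n}7.png",cv2.resize(g["img"][v-75:v+75,u-100:u+100],(800,600),interpolation=2))
f=cams.grab_frame("wrist"); cv2.imwrite("pics/w7.png",f["img"])
E
```

```text
12.5 [0.5036 0.3015 0.0707] F [ 0.18 -0.36 -1.04] T [-0.077  0.112  0.006] gap 50.82 yaw -58.53 j6 1.46
scene 448 335
side 262 204
```

View pics/side7.png

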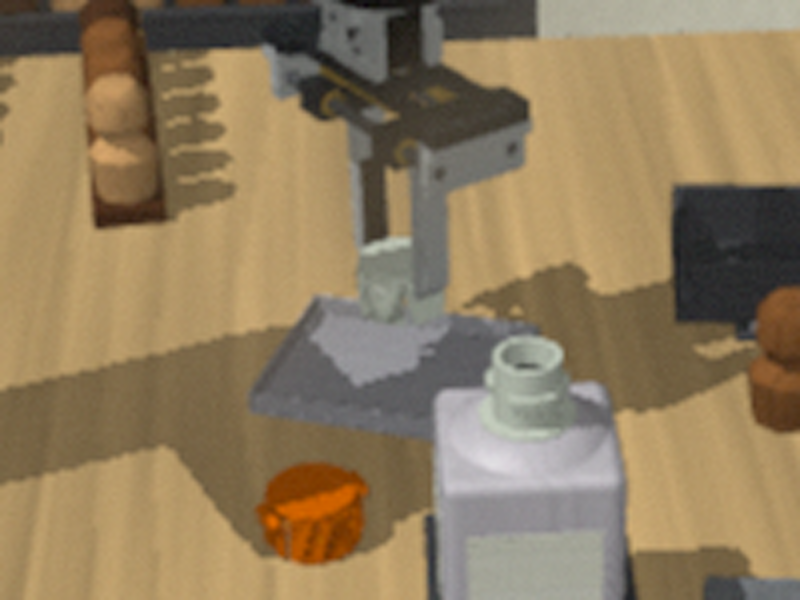

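View pics/scene7.png

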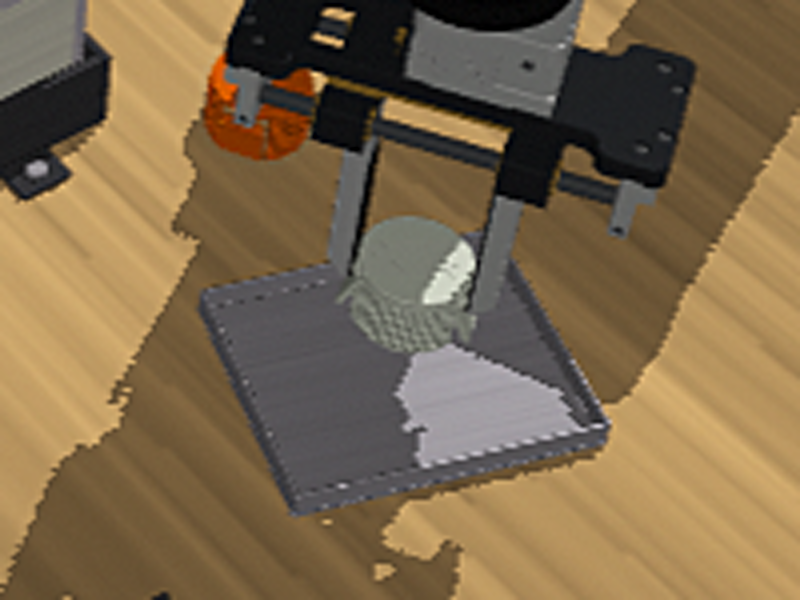

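View pics/w7.png

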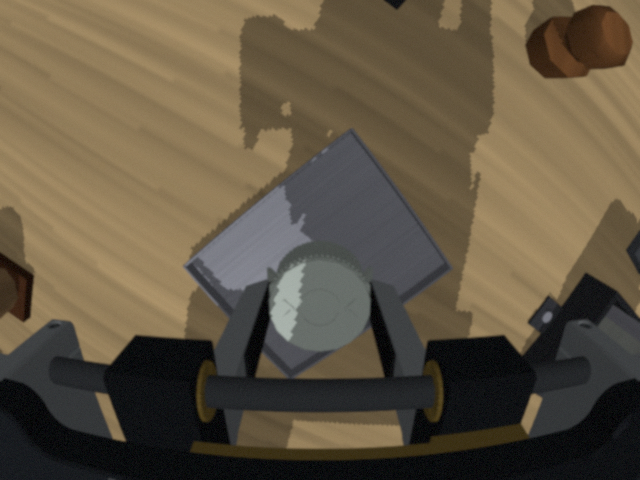

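The cap hangs over the tray. The tray's corners in the wrist view are (351,130), (450,268), (292,374) and (187,266).

Run:
```python
from h import *
f=cams.grab_frame("wrist"); P=np.array([plane(f,u,.015,True) for u in [(351,130),(450,268),(292,374),(187,266)]]);print(P,P.mean(0))
d=P[0]-P[3];d/=np.linalg.norm(d);print("dirs",d,P[1]-P[0])
s=cams.grab_frame("scene");im=s["img"][290:390,400:500];cv2.imwrite("pics/s8.png",cv2.resize(im,(600,600),interpolation=2))
s=cams.grab_frame("side");im=s["img"][170:250,220:300];cv2.imwrite("pics/d8.png",cv2.resize(im,(600,600),interpolation=2))
```

```text
[[0.58869774 0.33030295 0.015     ]
 [0.54785774 0.22053977 0.015     ]
 [0.41481106 0.27188537 0.015     ]
 [0.45225561 0.37947749 0.015     ]] [0.50090554 0.3005514  0.015     ]
dirs [ 0.94076567 -0.33905745  0.        ] [-0.04084    -0.10976318  0.        ]
```

View pics/s8.png

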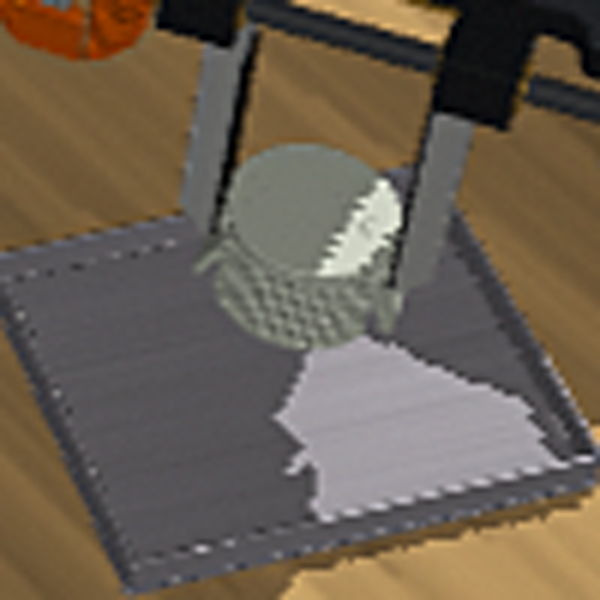

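View pics/d8.png

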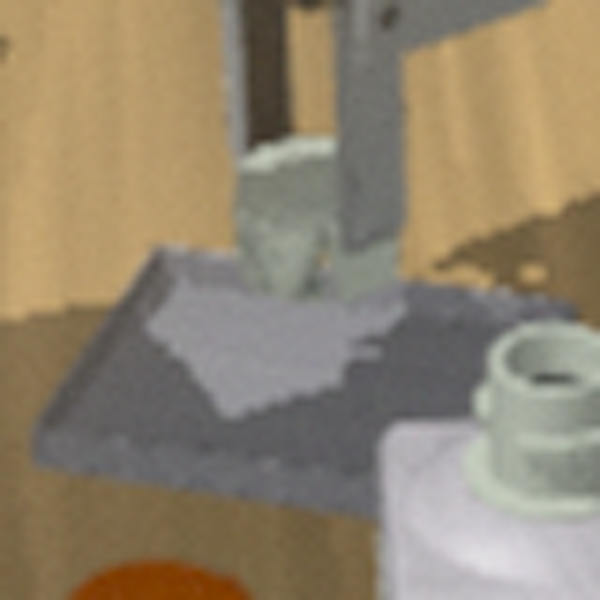

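Cap looks level: the dark part of its top is only shadow. Tray centre measures about (0.502,0.302), and the TCP is within 2 mm of it. Lowering now.

Call:
arm_command --pt "0 0 -15 0 0 0 0.3" --pt "0 0 -28 0 0 0 0.3" --pt "0 0 -38 0 0 0 0.3" --pt "0 0 -43 0 0 0 0.3" --pt "0 0 -44 0 0 0 0.3" --pt "0 0 -44 0 0 0 0.3" --pt "0 0 -44 0 0 0 0.3"

```text
time: 13.5
tool_pos: [0.5036, 0.302, 0.0268]
tool_rot: [-0.191, 0.681, -0.681, 0.192]
ft_force: [-0.4, 0.6, -0.9]
finger_gap: 0.538
```

```bash
python3 st.py
```

```text
13.5 [0.5036 0.302  0.0268] F [-0.36  0.63 -0.89] T [-0.096  0.147 -0.013] gap 50.56 yaw -58.5 j6 1.46
```

Call:
arm_command --pt "0 0 -1 0 0 0 0.3" --pt "0 0 -2 0 0 0 0.3" --pt "0 0 -2 0 0 0 0.3" --pt "0 0 -2 0 0 0 0.3"

```text
time: 13.9
tool_pos: [0.5031, 0.3018, 0.0243]
tool_rot: [0.192, -0.681, 0.681, -0.192]
ft_force: [0.2, -0.5, 0.4]
finger_gap: 0.536
```

```bash
python3 st.py
```

```text
13.9 [0.5031 0.3018 0.0243] F [ 0.17 -0.48  0.36] T [-0.031  0.119 -0.079] gap 50.42 yaw -58.5 j6 1.46
```

Call:
arm_command --pt "0 0 -1 0 0 0 0.3" --pt "0 0 -2 0 0 0 0.3" --pt "0 0 -2 0 0 0 0.3" --pt "0 0 -2 0 0 0 0.3"

```text
time: 14.3
tool_pos: [0.5031, 0.3018, 0.0221]
tool_rot: [0.192, -0.681, 0.681, -0.192]
ft_force: [1.2, -0.3, -0.7]
finger_gap: 0.539
```

```bash
python3 st.py
```

```text
14.3 [0.5031 0.3018 0.0221] F [ 1.24 -0.32 -0.69] T [-0.067  0.129  0.056] gap 50.67 yaw -58.5 j6 1.46
```

Call:
arm_command --pt "0 0 -1 0 0 0 0.3" --pt "0 0 -1.5 0 0 0 0.3" --pt "0 0 -1.5 0 0 0 0.3" --pt "0 0 -1.5 0 0 0 0.3"

```text
time: 14.7
tool_pos: [0.5032, 0.3018, 0.021]
tool_rot: [0.192, -0.681, 0.681, -0.192]
ft_force: [-1.0, 0.2, 0.4]
finger_gap: 0.536
```

```bash
python3 st.py
python3 - <<'E'
from h import *
s=cams.grab_frame("side");im=s["img"][180:240,225:305];cv2.imwrite("pics/d9.png",cv2.resize(im,(800,600),interpolation=2))
s=cams.grab_frame("scene");im=s["img"][300:390,400:500];cv2.imwrite("pics/s9.png",cv2.resize(im,(660,600),interpolation=2))
E
```

```text
14.7 [0.5032 0.3018 0.021 ] F [-0.97  0.16  0.43] T [-0.063  0.221 -0.025] gap 50.37 yaw -58.5 j6 1.46
```

View pics/d9.png

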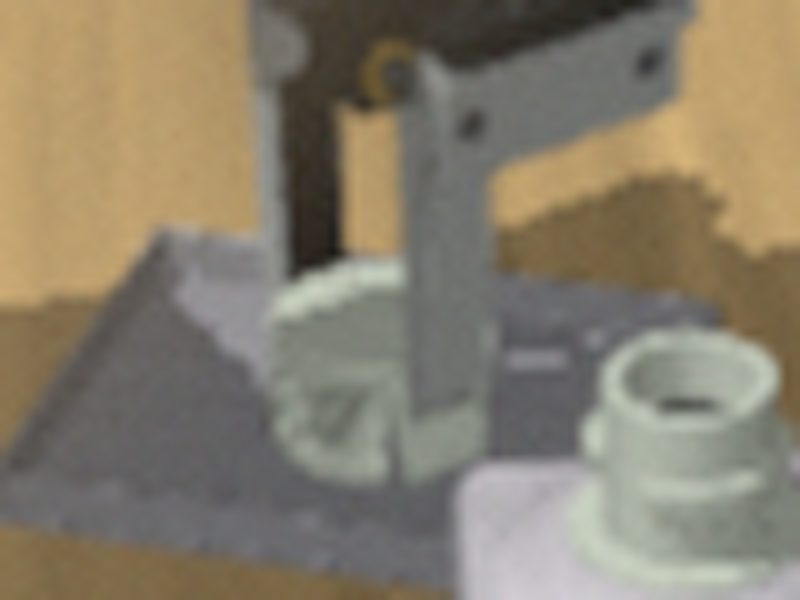

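View pics/s9.png

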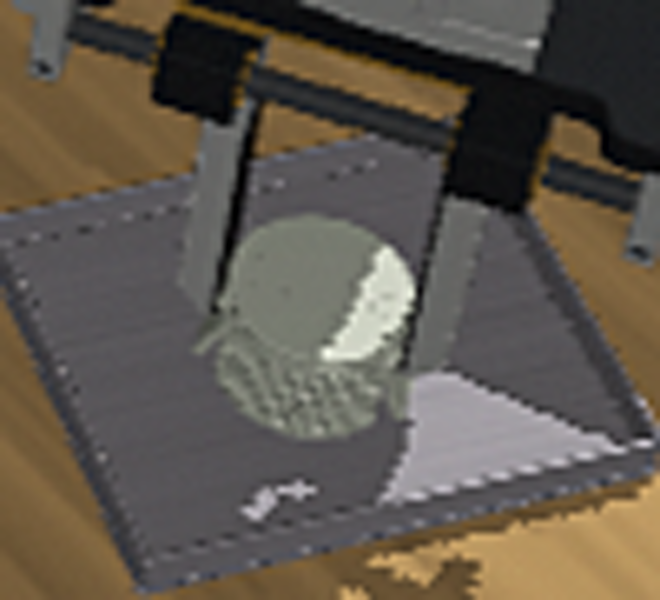

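Call:
arm_command --pt "0 0 -0.5 0 0 0 0.3" --pt "0 0 -1 0 0 0 0.3" --pt "0 0 -1 0 0 0 0.3" --pt "0 0 -1 0 0 0 0.3"

```text
time: 15.2
tool_pos: [0.5033, 0.3019, 0.0209]
tool_rot: [0.192, -0.681, 0.681, -0.192]
ft_force: [-2.8, -0.9, 6.4]
finger_gap: 0.538
```

```bash
python3 st.py
```

```text
15.2 [0.5033 0.3019 0.0209] F [-2.78 -0.91  6.39] T [-0.228  0.589  0.019] gap 50.54 yaw -58.5 j6 1.46
```

Call:
arm_command --pt "0 0 -0.5 0 0 0 0.3" --pt "0 0 -1 0 0 0 0.3" --pt "0 0 -1 0 0 0 0.3" --pt "0 0 -1 0 0 0 0.3"

```text
time: 15.6
tool_pos: [0.5033, 0.3019, 0.0209]
tool_rot: [-0.192, 0.681, -0.681, 0.192]
ft_force: [-3.3, -2.5, 9.6]
finger_gap: 0.539
```

```bash
python3 st.py
```

```text
15.6 [0.5033 0.3019 0.0209] F [-3.32 -2.46  9.61] T [-0.366  0.881  0.005] gap 50.69 yaw -58.5 j6 1.46
```

Contact with the floor at TCP z = 0.0209. I'll ease off and release.

Call:
arm_command --pt "0 0 1 0 0 0 0.3" --pt "0 0 2 0 0 0 0.3" --pt "0 0 2 0 0 0 0.3" --pt "0 0 2 0 0 0 0.58" --pt "0 0 2 0 0 0 0.62" --pt "0 0 2 0 0 0 0.66" --pt "0 0 2 0 0 0 0.7" --pt "0 0 2 0 0 0 0.8" --pt "0 0 2 0 0 0 0.9" --pt "0 0 2 0 0 0 0.9" --pt "0 0 2 0 0 0 0.9"

```text
time: 16.7
tool_pos: [0.5032, 0.3018, 0.0207]
tool_rot: [0.192, -0.681, 0.681, -0.192]
ft_force: [-0.9, 0.2, -0.3]
finger_gap: 0.902
```

```bash
python3 st.py
python3 - <<'E'
from h import *
s=cams.grab_frame("side");im=s["img"][180:240,225:305];cv2.imwrite("pics/d10.png",cv2.resize(im,(800,600),interpolation=2))
s=cams.grab_frame("wrist");cv2.imwrite("pics/w10.png",s["img"])
E
```

```text
16.7 [0.5032 0.3018 0.0207] F [-0.86  0.19 -0.3 ] T [-0.033  0.168  0.005] gap 84.75 yaw -58.5 j6 1.46
```

View pics/d10.png

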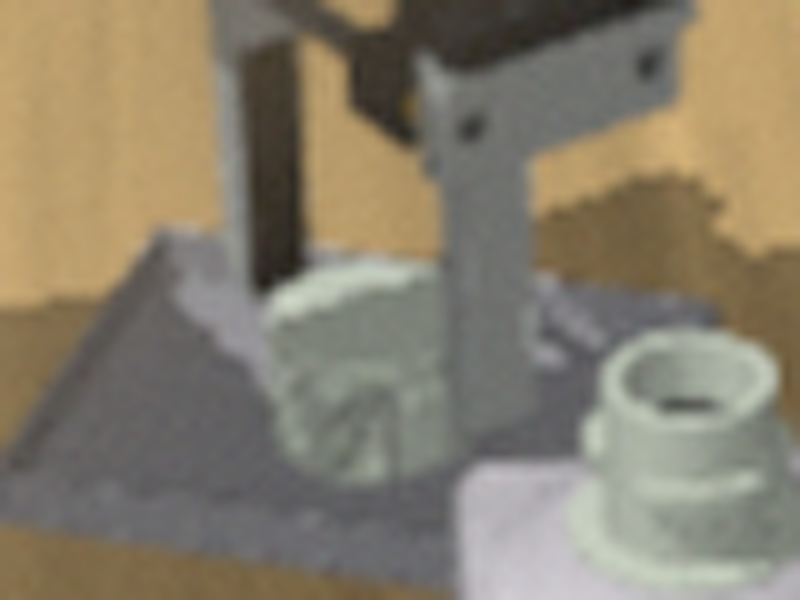

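View pics/w10.png

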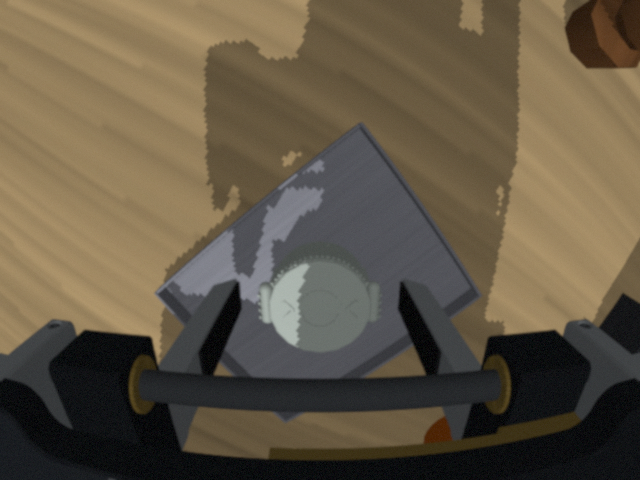

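Released; the cap stands top up at wrist (320,305) and both fingers are clear of its tabs. I'll retreat straight up.

Call:
arm_command --pt "0 0 5 0 0 0 0.95" --pt "0 0 20 0 0 0 0.95" --pt "0 0 45 0 0 0 0.95" --pt "0 0 80 0 0 0 0.95" --pt "0 0 120 0 0 0 0.95" --pt "0 0 160 0 0 0 0.95" --pt "0 0 200 0 0 0 0.95" --pt "-30 40 200 0 0 0 0.95" --pt "-60 80 200 0 0 0 0.95" --pt "-60 80 200 0 0 0 0.95" --pt "-60 80 200 0 0 0 0.95"

```text
time: 17.9
tool_pos: [0.4426, 0.3825, 0.222]
tool_rot: [0.192, -0.68, 0.68, -0.193]
ft_force: [1.2, -0.4, 0.4]
finger_gap: 0.95
```

```bash
python3 st.py
python3 - <<'E'
from h import *
for n in("scene","side","wrist"):
  f=cams.grab_frame(n);cv2.imwrite(f"pics/{n}11.png",f["img"])
s=cams.grab_frame("side");im=s["img"][180:300,225:385];cv2.imwrite("pics/d11.png",cv2.resize(im,(800,600),interpolation=2))
E
```

```text
17.9 [0.4426 0.3825 0.222 ] F [ 1.22 -0.44  0.43] T [-0.038  0.146 -0.039] gap 89.26 yaw -58.37 j6 1.63
```

View pics/scene11.png

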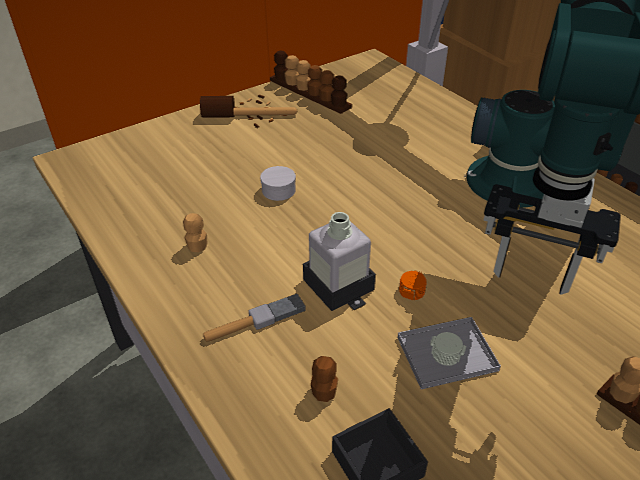

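View pics/d11.png

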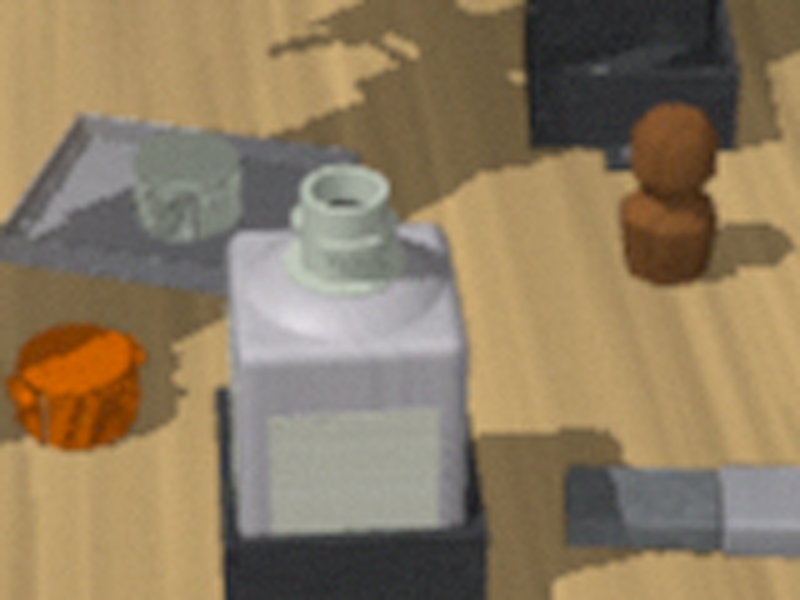

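View pics/wrist11.png

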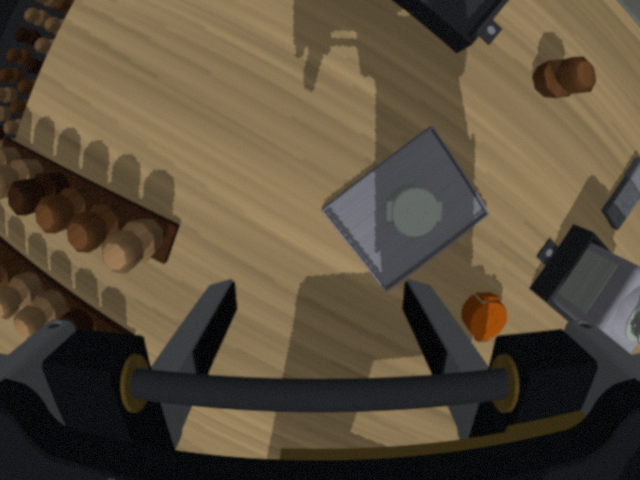

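The scene view shows the cap top up in the tray at (448,347), the canister upright in the holder, and the rest where it was. One numeric check before handing in.

Run:
```python
from h import *
sc=cams.grab_frame("scene");sd=cams.grab_frame("side");w=cams.grab_frame("wrist")
print("cap top",two(sc,(448,346),w,(414.5,211.5),False,True), plane(w,(414.5,211.5),.035,True))
P=np.array([plane(w,u,.015,True) for u in[(432,128),(487,212),(388,289),(323,209)]]);print("tray",P.mean(0))
print("neck top",two(sc,(340.5,217),sd,(225+344/5,180+190/5)))
a=cv2.imread("pics/scene0.png").astype(int);b=sc["img"].astype(int)
for n,r in dict(tin=(165,205,255,300),blA=(208,255,180,210),brush=(290,345,200,310),blB=(352,405,305,342),can=(245,300,300,378)).items():
    print(n,np.abs(a-b)[r[0]:r[1],r[2]:r[3]].mean().round(2))
```

```text
cap top (array([0.50207859, 0.30113048, 0.02340182]), np.float64(0.004503130219018013)) [0.50291513 0.30263322 0.035     ]
tray [0.50061276 0.30091637 0.015     ]
neck top (array([0.55590218, 0.04360272, 0.17455746]), np.float64(0.0028193057738971016))
tin 1.49
blA 1.43
brush 2.32
blB 1.37
can 3.04
```

Run:
```python
from h import *
from cell import ticket
sc=cams.grab_frame("scene");print(proj(sc,[.503,.302,.035]))
print(ticket.job_done())
```

```text
[447.85357005 341.62110484]
the job is handed in; nothing more can be done
None
```

I opened the canister and set the cap top up in the steel tray, then let go of it and handed the job in at about 18 s. No verdict was reported.

- **Squeeze:** I pressed both side tabs with a 28 N grip. The jaw gap read about 50.7 mm, against 52 mm expected with the tabs fully in.
- **Turn:** I turned the cap anticlockwise with a light upward pull of at most about 6 N. It came free at about 26°, where the vertical force fell to about zero, and I lifted it off at about 28°.
- **Placing:** I lowered the cap until the floor contact showed as a rising force. That peaked at about 10 N, which I eased off before opening the fingers.

**Last checks**
- The cap is within about 3 mm of the tray's centre and looks level.
- The gripper is well clear of everything.
- The neck's top measured at 175 mm above the bench, where 177 mm is expected. The canister looks upright in the holder.
- The tin, brush and both blanks show no visible change from the first picture.

**One check disagreed:** locating the cap's top from two views gave a height of 23 mm, where 35 mm is expected with the cap on the tray floor. The two sight lines missed each other by 4.5 mm. I put this down to my hand-picked pixel in the scene view, which was about 4 pixels off the predicted spot (342 against 346). The contact while lowering and the pictures both fit the cap resting flat on the tray floor.

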